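# Load the second tube into the clip plate of a tube rotator

### The job

Load the loose tube into the empty spring clip of the rotator's clip plate, so that the plate carries two tubes and runs balanced: stand the tube upright by itself with its foot in the notch in front of the empty clip, push high against it so that it tips over the plate's edge onto the clip, cap away from the notch, and press it down until the clip snaps shut round it and it lies level, fully home. Leave the tube that is already clipped and the other things on the bench as they are.

Things in the scene. Friction and masses are not known exactly. Their poses are not given: they have to be found in the camera images.
- tube_mid (a point): centre (half-way up) of the loose tube: white self-standing 50 ml tube with a grey ribbed screw cap, upright on the bench at the start, 116 mm tall, 35 g; body 29 mm in diameter over the lower 96 mm, cap 34 mm in diameter over the top 20 mm. z runs along the tube towards the cap; the foot is 58 mm below this point. Gripped from above by cap and upper body.
- tube_cap (a point): the middle of the loose tube's cap, 48 mm from tube_mid along the tube
- clip_plate: clip plate, fixed: aluminium, 80 x 200 mm, 6 mm thick, flat on the bench; a hub 23 mm high, 42 mm across in its middle and a spring clip on each side of it. Origin on the bench under its centre. x runs from the front edge (with two V notches, x = -40 mm) to the back edge (+40 mm), y to the left, z up. The left clip (y = +62 mm) holds a tube; the right one (y = -62 mm) is empty.
- notch (a point): point on the bench where the centre of the tube's foot stands when the tube touches both flanks of the V notch in front of the empty clip (plate x = -50, y = -62 mm). The notch is 24 mm wide, 7 mm deep; the plate's edge there, 6 mm high, is the low stop over which the tube tips towards the plate's +x. Axes as the plate's.
- seat_right (a point): where the tube's centre (tube_mid) lies when it is fully home in the empty clip, 23.5 mm above the bench (plate x = +8, y = -62 mm). The tube then lies level along the plate's x, cap towards +x and past the plate's back edge, foot past the front edge. The clip is 20 mm long along x, centred here. Axes as the plate's.
- press_point (a point): top of the tube above the clip's middle when it is fully home: 14.5 mm above seat_right, 38 mm above the bench. The clip's two sprung steel fingers have a throat 24 mm wide 32 mm above the bench, with flared lips to about 36 mm. A tube just tipped over lies on top of these lips, level or sloping, its top about 17 mm above this point. Pressed down here it meets 6 to 9 N, then gives way and snaps in.
- clip_right_l (a joint): left (+y) finger of the empty clip: 0 when shut, grows to about 0.12 rad as the tube passes the throat, springs back to about 0
- clip_right_r (a joint): right (-y) finger of the empty clip, likewise
- clipped_tube_mid (a point): centre of the like tube that already lies in the left clip; leave it alone
- bottle: bystander: clear glass bottle with black screw cap, 33 mm in diameter, 66 mm tall, standing; origin at its foot
- vial: bystander: small bottle with white screw cap, 26 mm in diameter, 54 mm tall, standing; origin at its foot
- timer: bystander: white bench timer, 58 x 66 x 20 mm, lying; origin under its centre
There are look-alikes about, which are no part of the job. Leave any blue look-alike of the part that bears tube_mid alone. There is more than one size of the clip_plate; the one meant has the size given above.

How it is judged (in metres and radians):
On the way:
1. the tube stands upright by itself, let go, with its foot in the notch in front of the empty clip (within 8 mm) (horizontal distance between tube_mid and notch below 0.008 m and angle between tube_mid's own z axis and vertical below 0.1 rad and height (world z) of tube_mid below 0.063 m and contact force between the fingers and tube below 0.3 N), for 0.2 s.
At the end, for the whole second after the job is handed in: The tube lies at rest, fully home in the right clip: its centre within 15 mm of the clip's middle along the tube and within 3 mm across and in height, level and in line with the clip to 0.08 rad, its cap towards the back of the plate, both fingers sprung shut round it (under 0.05 rad) (x of tube_mid in the frame of seat_right between -0.015 and 0.015 m and y of tube_mid in the frame of seat_right between -0.003 and 0.003 m and z of tube_mid in the frame of seat_right between -0.003 and 0.003 m and angle between the z axis of tube_mid and the x axis of clip_plate, either way round below 0.08 rad and x of tube_cap in the frame of seat_right above 0.02 m and value of joint each of clip_right_l, clip_right_r below 0.05 rad and linear speed of tube below 0.01 m/s); the robot touches nothing.
It fails at once if the tube already clipped is moved more than 8 mm (distance of clipped_tube_mid from where it was at the start of the episode above 0.008 m).
It fails at once if a bystander (bottle, vial, timer) is moved more than 30 mm (distance of any of bottle, vial, timer from where it was at the start of the episode above 0.03 m).
It also fails if it takes over 48 s, if anything falls off the work surface, if the arm or the gripper's body presses on something with over 40 N, if the wrist force passes 120 N, or if a joint passes its speed limit or range.

### The arm

A 6-joint arm with a two-finger parallel gripper is mounted at the origin on the work surface; the furniture and walls round the work are solid. World frame = base frame: x ahead of the robot, y to its left, z up, the work surface at z = 0. Lengths are in mm, angles in rad, forces in N, time in s.
With the tool pointing down it reaches from about 250 to 775 mm from the base axis. Payload 4 kg.
Tool frame: the origin (TCP) lies between the finger pads; the fingertips stand 19 mm ahead of it and the grasp point (between the pads) is the TCP; z points along the fingers, y is the line along which they close (so a half turn about z gives the same grasp; the last joint's range is limited). The gripper opens to 94 mm and grips with 3 to 60 N. Pads are 16 mm wide; open, the fingers measure 119 mm over their backs; the gripper's body (75 mm by 177 mm) begins 78 mm behind the grasp point.
Start: joints at [-1.443, 0.087, 1.371, -0, 1.684, -0.103], TCP at [125.812, -535.434, 224.506] pointing down, gripper open.
Joint ranges: [-3.1, 3.1], [-0.76, 2.03], [0.27, 2.55], [-1.08, 4.22], [0.17, 2.65], [-2.57, 2.57]. Speed limits (rad/s): [2.79, 2.79, 3.14, 3.14, 3.14, 3.14].

### API

Orientations are given as a unit quaternion [x, y, z, w].
In Python, from bench import r, eyes gives the robot as it stands.
- The arm moves only by the tool play_rows, never from a script. Its argument "series" is a list of rows, each an object with "slide": the shift along the tool's x, y, z each as a share of 0.5 m, from -1 to 1, a list of three; "dr": the turn, a rotation vector about the tool's x, y, z each as a share of 0.5 rad, from -1 to 1, a list of three; "fingers": the gripper command: -1 is fully open, 1 is shut, values between are in proportion. A call has 1 to 5 rows; each row shifts and turns the commanded pose from where the row before left it, along the tool's axes as they then stand; what a row does not reach is not made up. A row lasts 1/10 s, in which the tool goes at most 50 mm and 8.59 degrees, less where a joint would pass 70% of its speed; a pose out of reach is approached as far as the arm can. A call with a number of a shift or a turn outside -1 to 1 is refused whole. A call with a gripper value outside its range is refused whole. The fingers move at their own pace and stop on an object; "newtons" is the grip in N (left out, the last holds). Time passes only in rows, so rows that do not move let the fingers close. It gives the time, the measured TCP pose, the force, the opening and the grip force at its end, in the units of the state.
- r.get_state(): the state, without advancing time (a new reading comes with each control period).
- eyes.camera(name): name is "side" or "top" or "wrist"; returns a dict with "image" (480x640x3 uint8, red, green, blue), "fx", "fy", "cx", "cy" (pixels), "rvec" (rotation vector, rad) and "tvec" (3), from world to camera coordinates, as OpenCV has them. Camera axes: x right, y down, z forward; pixel columns grow to the right and rows downward; lengths in mm; the calibration is good to about 2 mm. The wrist camera is an equidistant fisheye: a pixel r from the principal point sees the ray r / f radians off the axis. A picture is of the moment at which its call begins. There is no depth.
- r.finish_job(): hands the job in; it is judged then, once.
The state is a dict: "time": time; "joint_pos": joint angles; "joint_vel": joint speeds; "joint_efforts": joint torques, N m; "eef_pos": TCP position; "tool_rot": TCP orientation; "wrist_force": force on the tool from outside, world axes, zero at the start; "wrist_torque": the same for the moment, N m; "gripper_width": opening from 0.0 (shut) to 1.0 (fully open); "gripper_force": force on a finger pad.
Only numpy, scipy, OpenCV 4.12 (cv2) and the standard library are available. Lean on these libraries where they do the work, as an engineer would, in place of code of your own. Each camera call takes 0.05 s, during which the arm holds its last target. There are 200 camera calls.

## Working session

There is one attempt and no reset: what is moved stays moved. The work goes in short steps, Python scripts to look and compute and a tool call to move; the robot and the scene stay as the last step left them, time stands still between calls to the robot, and variables do not carry over. Pictures are saved under pics/ and viewed, at most 10 in all, crops included, and the job is handed in when it is done.

Besides the shell and the picture viewer there is one more tool, called after ">>>" as name(argument=value, ...), one argument or row to a line, values as JSON. play_rows: Moves the arm, as the interface text tells. Shift numbers are shares of 0.5 m and turn numbers shares of 0.5 rad, none past 1 either way. Its arguments: {"type":"object","properties":{"series":{"type":"array","items":{"type":"object","properties":{"slide":{"type":"array","items":{"type":"number","minimum":-1,"maximum":1}},"dr":{"type":"array","items":{"type":"number","minimum":-1,"maximum":1}},"fingers":{"type":"number"}}}},"newtons":{"type":"number"}},"required":["series"]}

```bash
ls; mkdir -p pics; cat > h.py <<'E'
import numpy as np, cv2
from scipy.spatial.transform import Rotation as R
from bench import r, eyes
def snap(n,f):
    c=eyes.camera(n); cv2.imwrite(f'pics/{f}.png',cv2.cvtColor(c['image'],cv2.COLOR_RGB2BGR))
    np.savez(f'pics/{f}.npz',**{k:np.array(v) for k,v in c.items()}); return c
def ray(c,u,v,fish=False):
    x=(u-c['cx'])/c['fx']; y=(v-c['cy'])/c['fy']
    if fish:
        t=np.hypot(x,y); s=np.sin(t)/max(t,1e-9); d=np.array([x*s,y*s,np.cos(t)])
    else: d=np.array([x,y,1.])
    Rm=R.from_rotvec(np.ravel(c['rvec'])).as_matrix(); t=np.ravel(c['tvec'])
    return -Rm.T@t, Rm.T@d
def at(c,u,v,z,fish=False):
    o,d=ray(c,u,v,fish); return (o+d*(z-o[2])/d[2]).round(1)
def proj(c,p):
    Rm=R.from_rotvec(np.ravel(c['rvec'])).as_matrix(); q=Rm@np.array(p,float)+np.ravel(c['tvec'])
    return np.array([c['fx']*q[0]/q[2]+c['cx'],c['fy']*q[1]/q[2]+c['cy']]).round(1)
def load(f): return dict(np.load(f'pics/{f}.npz'))
E
python3 - <<'E'
from h import *
for n in ('top','side'):
    c=snap(n,n+'0'); o,_=ray(c,0,0); print(n,c['fx'],o)
s=r.get_state(); print(s['eef_pos'],s['tool_rot'],s['gripper_width'],s['time'])
E
```

```text
pics
top 471.3050354448921 [ 161.18084872   44.20336817 1256.52576997]
side 539.7333263997242 [  -7.81264064 -944.32111975  747.54878025]
[ 125.74597466 -534.97829725  223.42361171] [ 9.93348644e-01  1.15141286e-01 -1.95984849e-05 -9.77020725e-04] 0.9984832650544069 0.1
```

View pics/top0.png

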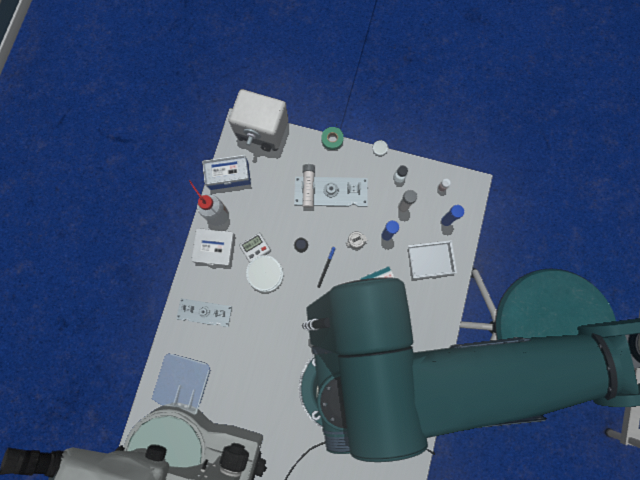

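View pics/side0.png

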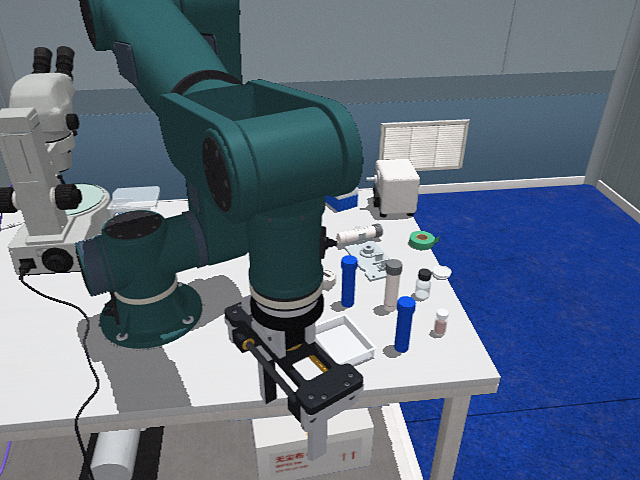

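The top view shows the big plate at (331,191), with the clipped tube on its left at (308,187) and the empty clip near (353,188). The loose grey-capped tube has its cap at (409,197), and the blue look-alikes are at (391,230) and (453,215). Next I'll zoom in.

```bash
python3 - <<'E'
from h import *
im=cv2.imread('pics/top0.png')[150:240,280:420]
cv2.imwrite('pics/top0z.png',cv2.resize(im,None,fx=5.5,fy=5.5,interpolation=cv2.INTER_CUBIC))
c=load('top0')
print(at(c,409,197,116),at(c,331,189,23),at(c,326,390,0))
for p in ((295,178),(368,178),(368,206),(294,206)): print(at(c,*p,6))
E
```

```text
[ 473.2 -167.7  116. ] [520.5  25.6  23. ] [-6.  38.1  0. ]
[556.7 124.7   6. ]
[557.1 -76.7   6. ]
[477.6 -75.6   6. ]
[477.2 126.4   6. ]
```

View pics/top0z.png

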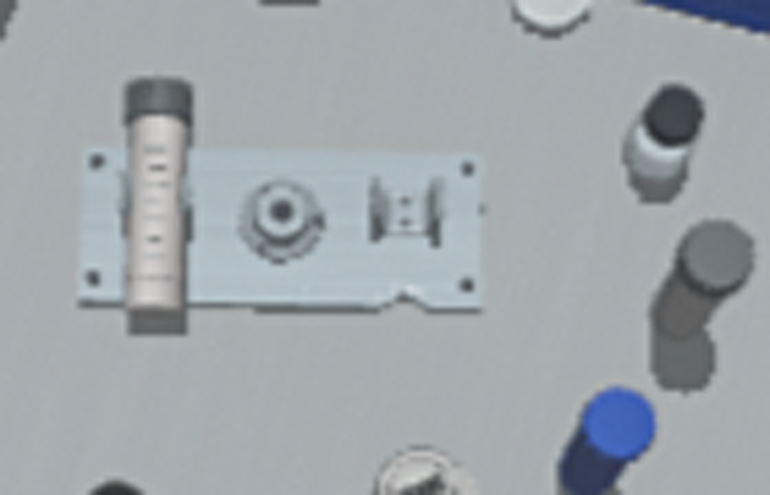

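The crop shows the plate's corners, the empty clip at about (405,212), its notch at about (405,297) and the loose tube's cap top at (716,257). Converting these to world coordinates and checking them against the side camera.

```bash
python3 - <<'E'
from h import *
c=load('top0'); s=load('side0')
f=lambda x,y:(280+(x+.5)/5.5-.5,150+(y+.5)/5.5-.5)
P=[at(c,*f(*p),6) for p in ((83,150),(482,155),(481,308),(80,302))]
print(*P); cen=np.mean(P,0); d=(P[0]-P[1]+P[3]-P[2])/2; yaw=np.arctan2(-d[0],d[1]); print(cen,yaw)
print('notch apex',at(c,*f(405,289),6),'clip',at(c,*f(405,212),8),'hub',at(c,*f(282,210),23))
Rz=R.from_euler('z',yaw).as_matrix()
for n,q in (('notch',(-50,-62,0)),('seat',(8,-62,23.5)),('hub',(0,0,23)),('clipped',(8,62,23.5))):
    w=Rz@np.array(q)+[cen[0],cen[1],0]; print(n,w.round(1),'side px',proj(s,w))
t=at(c,*f(716,257),116); print('tube',t,'side px',proj(s,t)); print('side est',at(s,394,265,116))
print('blue',at(c,*f(618,425),116),'bottle',at(c,*f(672,115),66))
E
```

```text
[560.  125.7   6. ] [557.8 -74.6   6. ] [478.8 -73.    6. ] [481.4 126.1   6. ]
[519.5   26.05   6.  ] -0.012017448490901549
notch apex [488.4 -35.4   6. ] clip [527.5 -35.6   8. ] hub [524.  26.  23.]
notch [468.8 -35.3   0. ] side px [358.7 272.8]
seat [526.8 -36.   23.5] side px [381.6 259.4]
hub [519.5  26.   23. ] side px [366.9 246.7]
clipped [528.2  87.9  23.5] side px [359.1 233.3]
tube [ 474.9 -169.7  116. ] side px [392.8 262.3]
side est [ 472.4 -179.   116. ]
blue [ 396.9 -123.4  116. ] bottle [ 558.9 -160.1   66. ]
```

>>> play_rows(
  series=[
    {"slide": [0.07, -0.07, 0], "dr": [0, 0, 0], "fingers": -1},
    {"slide": [0.07, -0.07, 0], "dr": [0, 0, 0], "fingers": -1},
    {"slide": [0.07, -0.07, 0], "dr": [0, 0, 0], "fingers": -1},
    {"slide": [0.07, -0.07, 0], "dr": [0, 0, 0], "fingers": -1},
  ],
)

```text
time: 0.5
eef_pos: [230.5, -365.2, 223.8]
tool_rot: [0.993, 0.115, 0.0, -0.001]
wrist_force: [1.2, -0.5, 0.3]
gripper_width: 1.001
gripper_force: 0.0
```

>>> play_rows(
  series=[
    {"slide": [0.069, -0.056, 0], "dr": [0, 0, 0.243], "fingers": -1},
    {"slide": [0.05, -0.074, 0], "dr": [0, 0, 0.243], "fingers": -1},
    {"slide": [0.069, -0.056, 0], "dr": [0, 0, 0], "fingers": -1},
    {"slide": [0.069, -0.056, 0], "dr": [0, 0, 0], "fingers": -1},
    {"slide": [0.069, -0.056, 0], "dr": [0, 0, 0], "fingers": -1},
  ],
)

```text
time: 1.0
eef_pos: [383.5, -208.1, 224.3]
tool_rot: [1.0, -0.006, 0.0, 0.0]
wrist_force: [-0.2, -1.3, -1.2]
gripper_width: 0.999
gripper_force: 0.0
```

>>> play_rows(
  series=[
    {"slide": [0.069, -0.045, 0], "dr": [0, 0, 0], "fingers": -1},
    {"slide": [0.069, -0.03, 0], "dr": [0, 0, 0], "fingers": -1},
    {"slide": [0, 0, 0], "dr": [0, 0, 0], "fingers": -1},
    {"slide": [0, 0, 0], "dr": [0, 0, 0], "fingers": -1},
  ],
)

```text
time: 1.4
eef_pos: [451.9, -172.6, 223.6]
tool_rot: [1.0, -0.005, -0.001, -0.0]
wrist_force: [-0.3, -0.5, -0.5]
gripper_width: 1.001
gripper_force: 0.0
```

```bash
python3 - <<'E'
from h import *
w=snap('wrist','w1'); s=r.get_state(); print(s['eef_pos'],R.from_quat(s['tool_rot']).as_matrix().round(3),s['joint_pos'],w['fx'],w['cx'],w['cy'],ray(w,320,240,True))
E
```

```text
[ 451.3928929  -173.14651137  223.90923819] [[ 1.    -0.012 -0.002]
 [-0.012 -1.     0.   ]
 [-0.002 -0.    -1.   ]] [-4.83144366e-01 -6.05083749e-02  1.52132509e+00 -6.86193632e-04
  1.68233652e+00  1.09966248e+00] 371.64829954431775 325.8777330899934 232.737281398562 (array([ 529.34288355, -172.4310302 ,  383.37841653]), array([-0.28957068,  0.01861892, -0.95697553]))
```

View pics/w1.png

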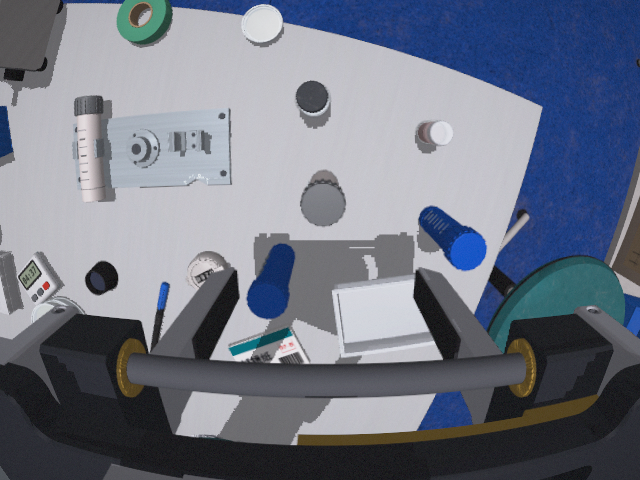

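The wrist view shows the loose tube's cap top at (323,204), the notch near (193,179), the plate's right corners at (230,109) and (231,184), and the blue tube well clear of the target.

```bash
python3 - <<'E'
from h import *
w=load('w1'); a=lambda u,v,z:at(w,u,v,z,True)
print('tube',a(323,204,116)); print('corners',a(230,109,6),a(231,184,6)); print('notch',a(193,179,6)); print('hub',a(143,148,23)); print('clip',a(189,143,8),'blue',a(269,298,116))
E
python3 - <<'E'
import cv2
im=cv2.imread('pics/w1.png')[90:240,60:260]
cv2.imwrite('pics/w1z.png',cv2.resize(im,None,fx=4,fy=4,interpolation=cv2.INTER_CUBIC))
E
```

```text
tube [ 476.  -169.8  116. ]
corners [555.3 -75.    6. ] [477.1 -72.8   6. ]
notch [484.  -30.6   6. ]
hub [521.9  18.6  23. ]
clip [522.8 -29.2   8. ] blue [ 400.2 -125.5  116. ]
```

View pics/w1z.png

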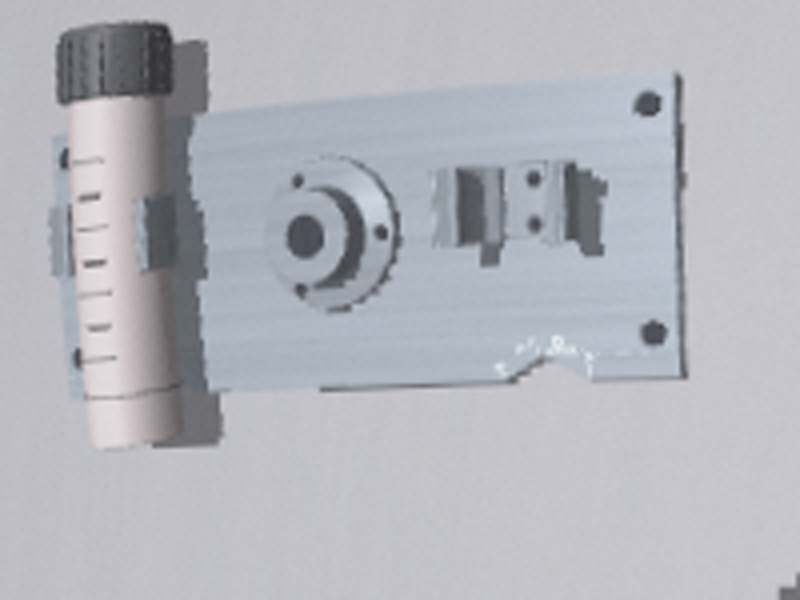

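>>> play_rows(
  series=[
    {"slide": [0.048, -0.006, 0], "dr": [0, 0, 0], "fingers": -1},
    {"slide": [0, 0, 0.06], "dr": [0, 0, 0], "fingers": -1},
    {"slide": [0, 0, 0.07], "dr": [0, 0, 0], "fingers": -1},
    {"slide": [0, 0, 0.07], "dr": [0, 0, 0], "fingers": -1},
    {"slide": [0, 0, 0.05], "dr": [0, 0, 0], "fingers": -1},
  ],
)

```text
time: 1.95
eef_pos: [473.7, -171.0, 97.2]
tool_rot: [1.0, -0.007, -0.001, -0.0]
wrist_force: [-0.6, -0.4, -0.4]
gripper_width: 1.0
gripper_force: 0.0
```

>>> play_rows(
  series=[
    {"slide": [0, 0, 0], "dr": [0, 0, 0], "fingers": -1},
    {"slide": [0, 0, 0], "dr": [0, 0, 0], "fingers": 0.3},
    {"slide": [0, 0, 0], "dr": [0, 0, 0], "fingers": 0.6},
    {"slide": [0, 0, 0], "dr": [0, 0, 0], "fingers": 0.8},
    {"slide": [0, 0, 0], "dr": [0, 0, 0], "fingers": 1},
  ],
  newtons=10,
)

```text
time: 2.45
eef_pos: [476.9, -170.9, 101.1]
tool_rot: [1.0, -0.006, 0.001, 0.001]
wrist_force: [0.1, 0.4, 0.3]
gripper_width: 0.696
gripper_force: 0.0
```

>>> play_rows(
  series=[
    {"slide": [0, 0, 0], "dr": [0, 0, 0], "fingers": 1},
    {"slide": [0, 0, 0], "dr": [0, 0, 0], "fingers": 1},
    {"slide": [0, 0, 0], "dr": [0, 0, 0], "fingers": 1},
  ],
  newtons=10,
)

```text
time: 2.75
eef_pos: [476.1, -170.3, 99.5]
tool_rot: [1.0, -0.006, 0.0, 0.0]
wrist_force: [0.4, -0.0, -0.3]
gripper_width: 0.441
gripper_force: 0.0
```

>>> play_rows(
  series=[
    {"slide": [0, 0, 0], "dr": [0, 0, 0], "fingers": 1},
    {"slide": [0, 0, 0], "dr": [0, 0, 0], "fingers": 1},
    {"slide": [0, 0, 0], "dr": [0, 0, 0], "fingers": 1},
    {"slide": [0, 0, 0], "dr": [0, 0, 0], "fingers": 1},
  ],
)

```text
time: 3.15
eef_pos: [476.1, -170.3, 99.4]
tool_rot: [1.0, -0.006, -0.0, -0.0]
wrist_force: [0.3, -0.7, 0.5]
gripper_width: 0.351
gripper_force: 10.0
```

>>> play_rows(
  series=[
    {"slide": [0, 0, -0.02], "dr": [0, 0, 0], "fingers": 1},
    {"slide": [0, 0, -0.04], "dr": [0, 0, 0], "fingers": 1},
  ],
)

```text
time: 3.35
eef_pos: [474.9, -169.8, 128.4]
tool_rot: [1.0, -0.006, -0.002, -0.001]
wrist_force: [-0.4, 0.6, 0.6]
gripper_width: 0.349
gripper_force: 10.0
```

>>> play_rows(
  series=[
    {"slide": [-0.01, -0.067, 0], "dr": [0, 0, 0], "fingers": 1},
    {"slide": [-0.011, -0.067, 0], "dr": [0, 0, 0], "fingers": 1},
    {"slide": [-0.011, -0.067, 0], "dr": [0, 0, 0], "fingers": 1},
    {"slide": [-0.011, -0.067, 0], "dr": [0, 0, 0], "fingers": 1},
    {"slide": [0, 0, 0], "dr": [0, 0, 0], "fingers": 1},
  ],
)

```text
time: 3.85
eef_pos: [455.7, -33.1, 130.3]
tool_rot: [1.0, -0.004, 0.0, -0.001]
wrist_force: [0.6, -0.5, -0.3]
gripper_width: 0.351
gripper_force: 10.0
```

>>> play_rows(
  series=[
    {"slide": [0, 0, 0], "dr": [0, 0, 0], "fingers": 1},
  ],
)

```text
time: 3.95
eef_pos: [456.5, -35.9, 130.2]
tool_rot: [1.0, -0.005, 0.001, 0.001]
wrist_force: [-0.2, 0.2, -0.4]
gripper_width: 0.35
gripper_force: 10.0
```

```bash
python3 - <<'E'
from h import *
w=snap('wrist','w2'); s=r.get_state(); print(s['eef_pos'],R.from_quat(s['tool_rot']).as_matrix().round(3)[:,0])
im=cv2.imread('pics/w2.png')[60:300,160:480]
cv2.imwrite('pics/w2z.png',cv2.resize(im,None,fx=2.5,fy=2.5,interpolation=cv2.INTER_CUBIC))
E
```

```text
[456.56460692 -36.55225025 130.06628771] [ 1.    -0.012  0.001]
```

View pics/w2z.png

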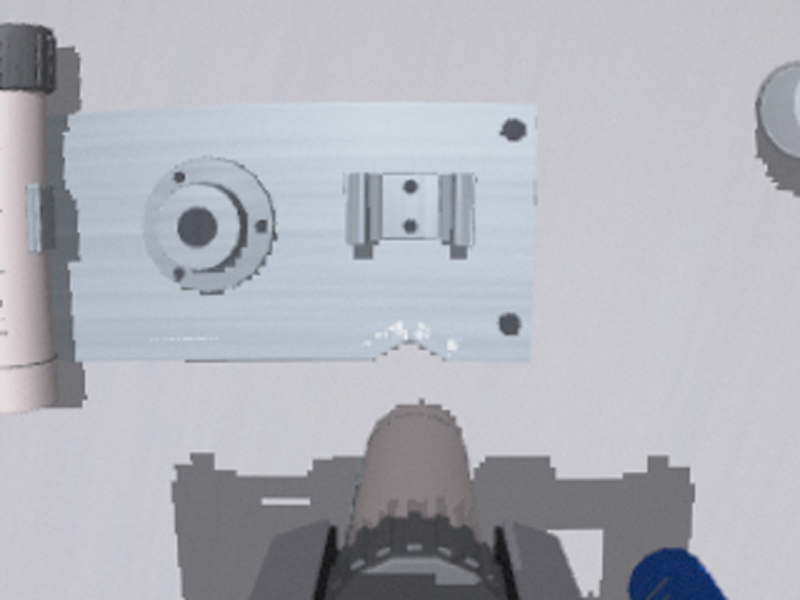

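The wrist view shows the notch apex at crop (410,343), the clip's screws at (410,187) and (410,226), and the held tube's foot front at (418,403).

```bash
python3 - <<'E'
from h import *
w=load('w2'); a=lambda u,v,z:at(w,160+(u+.5)/2.5-.5,60+(v+.5)/2.5-.5,z,True)
print('apex',a(410,343,6),'screws',a(410,187,8),a(410,226,8),'hub',a(197,227,23),'corners',a(538,104,6),a(530,361,6))
print('footfront',a(418,403,30.7),'foot sides',a(366,440,30.7),a(464,440,30.7))
E
```

```text
apex [483.3 -33.8   6. ] screws [531.5 -34.3   8. ] [519.7 -34.2   8. ] hub [521.9  27.7  23. ] corners [557.1 -73.3   6. ] [477.3 -71.3   6. ]
footfront [470.1 -36.   30.7] foot sides [459.2 -20.8  30.7] [458.9 -49.3  30.7]
```

>>> play_rows(
  series=[
    {"slide": [0, -0.003, 0.03], "dr": [0, 0, 0], "fingers": 1},
    {"slide": [0, 0, 0.029], "dr": [0, 0, 0], "fingers": 1},
    {"slide": [0.008, 0, 0], "dr": [0, 0, 0], "fingers": 1},
    {"slide": [0.007, 0, 0], "dr": [0, 0, 0], "fingers": 1},
    {"slide": [0.006, 0, 0], "dr": [0, 0, 0], "fingers": 1},
  ],
)

```text
time: 4.5
eef_pos: [467.6, -35.4, 100.6]
tool_rot: [1.0, -0.007, 0.0, 0.0]
wrist_force: [-0.3, 0.2, 0.3]
gripper_width: 0.347
gripper_force: 10.0
```

>>> play_rows(
  series=[
    {"slide": [0, 0, 0], "dr": [0, 0, 0], "fingers": 1},
    {"slide": [0, 0, 0], "dr": [0, 0, 0], "fingers": 1},
  ],
)

```text
time: 4.7
eef_pos: [467.1, -34.9, 100.3]
tool_rot: [1.0, -0.006, 0.0, 0.0]
wrist_force: [0.7, -0.2, -0.6]
gripper_width: 0.35
gripper_force: 10.0
```

```bash
python3 - <<'E'
from h import *
w=snap('wrist','w3'); s=r.get_state(); print(s['eef_pos'],s['wrist_force'],R.from_quat(s['tool_rot']).as_matrix().round(3)[:,2])
im=cv2.imread('pics/w3.png')[60:300,160:480]
cv2.imwrite('pics/w3z.png',cv2.resize(im,None,fx=2.5,fy=2.5,interpolation=cv2.INTER_CUBIC))
E
```

```text
[466.96479198 -34.84642316 100.25210882] [-0.13011886  0.36099654 -0.27179516] [ 0.001 -0.    -1.   ]
```

View pics/w3z.png

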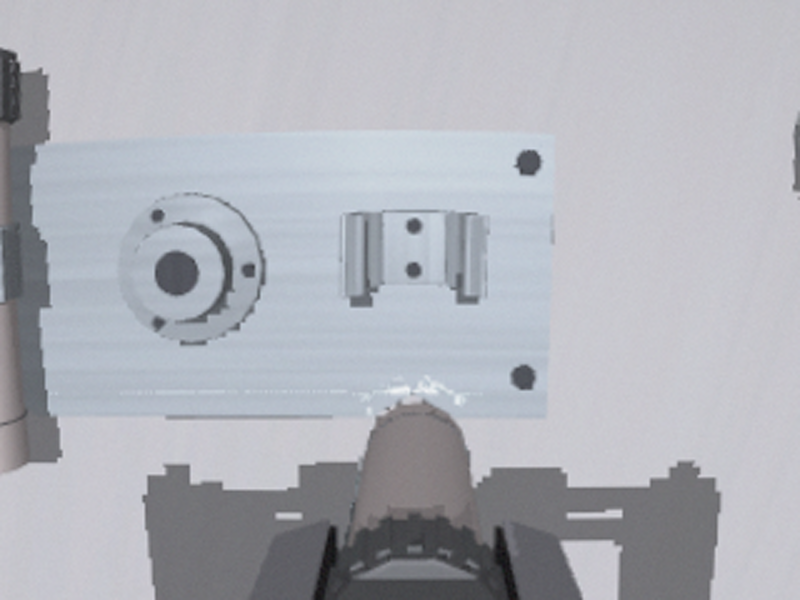

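The tube's foot front is at crop (415,403), sitting in the notch. I'll set it down and let go.

>>> play_rows(
  series=[
    {"slide": [0, 0, 0.002], "dr": [0, 0, 0], "fingers": 1},
    {"slide": [0, 0, 0], "dr": [0, 0, 0], "fingers": 1},
    {"slide": [0, 0, 0], "dr": [0, 0, 0], "fingers": 0},
    {"slide": [0, 0, 0], "dr": [0, 0, 0], "fingers": -0.6},
    {"slide": [0, 0, 0], "dr": [0, 0, 0], "fingers": -0.6},
  ],
)

```text
time: 5.25
eef_pos: [466.8, -34.8, 99.1]
tool_rot: [1.0, -0.006, 0.0, 0.0]
wrist_force: [-1.2, -0.5, -1.0]
gripper_width: 0.567
gripper_force: 0.0
```

>>> play_rows(
  series=[
    {"slide": [0, 0, 0], "dr": [0, 0, 0], "fingers": -0.6},
    {"slide": [0, 0, 0], "dr": [0, 0, 0], "fingers": -0.6},
    {"slide": [0, 0, 0], "dr": [0, 0, 0], "fingers": -0.6},
    {"slide": [0, 0, 0], "dr": [0, 0, 0], "fingers": -0.6},
  ],
)

```text
time: 5.65
eef_pos: [466.7, -34.8, 99.0]
tool_rot: [1.0, -0.006, 0.0, 0.0]
wrist_force: [-0.1, -0.3, -0.2]
gripper_width: 0.798
gripper_force: 0.0
```

>>> play_rows(
  series=[
    {"slide": [-0.02, 0, 0], "dr": [0, 0, 0], "fingers": -0.6},
    {"slide": [-0.04, 0, 0], "dr": [0, 0, 0], "fingers": -0.6},
    {"slide": [-0.02, 0, 0], "dr": [0, 0, 0], "fingers": -0.4},
    {"slide": [0, 0, 0], "dr": [0, 0, 0], "fingers": -0.4},
    {"slide": [0, 0, 0], "dr": [0, 0, 0], "fingers": 0.57},
  ],
)

```text
time: 6.15
eef_pos: [426.9, -34.3, 99.3]
tool_rot: [1.0, -0.006, 0.001, 0.0]
wrist_force: [0.4, -0.2, -0.3]
gripper_width: 0.65
gripper_force: 0.0
```

```bash
python3 - <<'E'
from h import *
w=snap('wrist','w4'); s=r.get_state(); print(s['eef_pos'],s['gripper_width'])
im=cv2.imread('pics/w4.png')[60:300,160:480]
cv2.imwrite('pics/w4z.png',cv2.resize(im,None,fx=2.5,fy=2.5,interpolation=cv2.INTER_CUBIC))
E
```

```text
[427.15237149 -34.34789213  99.24676072] 0.6060685290925752
```

View pics/w4z.png

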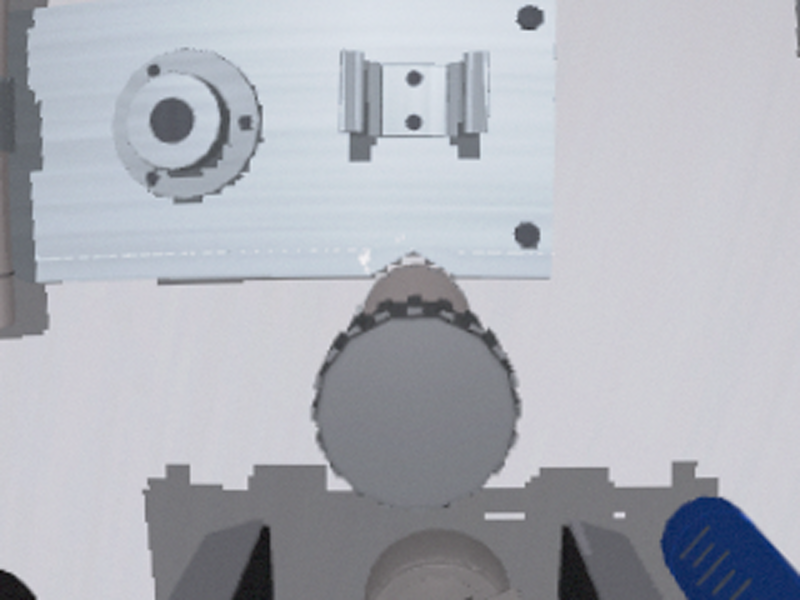

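The tube stands alone, foot in the V: cap top centre at crop (417,412), apex at about (412,254), and the clip's screws at (414,78) and (414,121). I'll check the distance in numbers while the fingers close partway.

```bash
python3 - <<'E'
from h import *
w=load('w4'); a=lambda u,v,z:at(w,160+(u+.5)/2.5-.5,60+(v+.5)/2.5-.5,z,True)
print('cap',a(417,412,116),'apex',a(412,254,6),'screws',a(414,78,8),a(414,121,8),'edge',a(550,278,6))
E
```

```text
cap [467.4 -34.1 116. ] apex [483.9 -33.2   6. ] screws [531.8 -34.4   8. ] [520.1 -34.2   8. ] edge [477.1 -71.    6. ]
```

>>> play_rows(
  series=[
    {"slide": [0, 0, -0.02], "dr": [0, 0, 0], "fingers": 0.57},
    {"slide": [0, 0, 0], "dr": [0, 0, 0], "fingers": 0.57},
    {"slide": [0, 0, 0], "dr": [0, 0, 0], "fingers": 0.57},
    {"slide": [0, 0, 0], "dr": [0, 0, 0], "fingers": 0.57},
    {"slide": [0, 0, 0], "dr": [0, 0, 0], "fingers": 0.57},
  ],
)

```text
time: 6.7
eef_pos: [426.7, -34.2, 108.7]
tool_rot: [1.0, -0.006, -0.0, -0.0]
wrist_force: [0.1, -0.5, 0.4]
gripper_width: 0.222
gripper_force: 0.0
```

>>> play_rows(
  series=[
    {"slide": [0.016, 0, 0], "dr": [0, 0, 0], "fingers": 0.57},
    {"slide": [0.016, 0, 0], "dr": [0, 0, 0], "fingers": 0.57},
    {"slide": [0.012, 0, 0], "dr": [0, 0, 0], "fingers": 0.57},
    {"slide": [0.012, 0, 0], "dr": [0, 0, 0], "fingers": 0.57},
    {"slide": [0.012, 0, 0], "dr": [0, 0, 0], "fingers": 0.57},
  ],
)

```text
time: 7.2
eef_pos: [461.3, -34.7, 108.9]
tool_rot: [1.0, -0.006, -0.0, 0.0]
wrist_force: [-0.1, 0.5, 0.4]
gripper_width: 0.216
gripper_force: 0.0
```

>>> play_rows(
  series=[
    {"slide": [0.012, 0, 0], "dr": [0, 0, 0], "fingers": 0.57},
    {"slide": [0.012, 0, 0], "dr": [0, 0, 0], "fingers": 0.57},
    {"slide": [0.012, 0, 0], "dr": [0, 0, 0], "fingers": 0.57},
    {"slide": [0.012, 0, 0], "dr": [0, 0, 0], "fingers": 0.57},
    {"slide": [0, 0, 0], "dr": [0, 0, 0], "fingers": 0.57},
  ],
)

```text
time: 7.7
eef_pos: [485.4, -35.0, 108.9]
tool_rot: [1.0, -0.006, 0.0, 0.0]
wrist_force: [-0.4, 0.3, 0.3]
gripper_width: 0.212
gripper_force: 0.0
```

>>> play_rows(
  series=[
    {"slide": [0, 0, 0], "dr": [0, 0, 0], "fingers": 0.57},
    {"slide": [0, 0, 0], "dr": [0, 0, 0], "fingers": 0.57},
    {"slide": [0, 0, 0], "dr": [0, 0, 0], "fingers": 0.57},
    {"slide": [0, 0, 0], "dr": [0, 0, 0], "fingers": 0.57},
  ],
)

```text
time: 8.1
eef_pos: [484.6, -35.0, 109.0]
tool_rot: [1.0, -0.006, 0.0, 0.0]
wrist_force: [0.1, -1.1, 0.5]
gripper_width: 0.218
gripper_force: 0.0
```

```bash
python3 - <<'E'
from h import *
w=snap('wrist','w5'); s=r.get_state(); print(s['eef_pos'],s['gripper_width'],s['wrist_force'])
im=cv2.imread('pics/w5.png')[60:300,160:480]
cv2.imwrite('pics/w5z.png',cv2.resize(im,None,fx=2.5,fy=2.5,interpolation=cv2.INTER_CUBIC))
E
```

```text
[484.61859851 -34.9834708  109.03613771] 0.21105326558320076 [-0.41433374  0.96667714  0.0645479 ]
```

View pics/w5z.png

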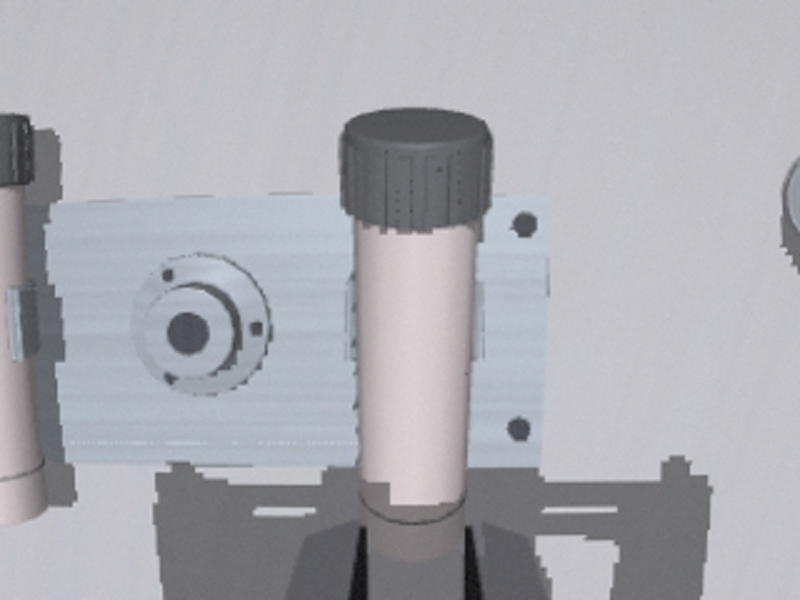

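The tube has tipped over onto the clip, cap to the back. It spans columns 357 to 472 (axis at 414, the clip's middle line) and slopes with its cap up. I'll rise, go over the press point and turn the tool a quarter so the two spread fingertips straddle the clip along the tube.

>>> play_rows(
  series=[
    {"slide": [0, 0, -0.08], "dr": [0, 0, 0], "fingers": 0.36},
    {"slide": [0.083, -0.002, 0], "dr": [0, 0, 0], "fingers": 0.36},
    {"slide": [0, 0, 0], "dr": [0, 0, -0.2856], "fingers": 0.36},
    {"slide": [0, 0, 0], "dr": [0, 0, -0.2856], "fingers": 0.36},
    {"slide": [0, 0, 0], "dr": [0, 0, -0.2856], "fingers": 0.36},
  ],
)

```text
time: 8.65
eef_pos: [526.4, -34.5, 148.7]
tool_rot: [0.978, 0.21, -0.0, -0.0]
wrist_force: [0.0, 0.1, -0.1]
gripper_width: 0.321
gripper_force: 0.0
```

>>> play_rows(
  series=[
    {"slide": [0, 0, 0], "dr": [0, 0, -0.2856], "fingers": 0.36},
    {"slide": [0, 0, 0], "dr": [0, 0, -0.2856], "fingers": 0.36},
    {"slide": [0, 0, 0], "dr": [0, 0, -0.2856], "fingers": 0.36},
    {"slide": [0, 0, 0], "dr": [0, 0, -0.2856], "fingers": 0.36},
    {"slide": [0, 0, 0], "dr": [0, 0, -0.2856], "fingers": 0.36},
  ],
)

```text
time: 9.15
eef_pos: [526.1, -34.5, 148.9]
tool_rot: [0.843, 0.538, -0.0, 0.0]
wrist_force: [0.2, -0.1, 0.1]
gripper_width: 0.318
gripper_force: 0.0
```

>>> play_rows(
  series=[
    {"slide": [0, 0, 0], "dr": [0, 0, -0.2856], "fingers": 0.36},
    {"slide": [0, 0, 0], "dr": [0, 0, -0.2856], "fingers": 0.36},
    {"slide": [0, 0, 0], "dr": [0, 0, -0.2856], "fingers": 0.36},
    {"slide": [0, 0, 0], "dr": [0, 0, 0], "fingers": 0.36},
  ],
)

```text
time: 9.55
eef_pos: [526.2, -34.5, 148.9]
tool_rot: [0.712, 0.703, -0.0, 0.0]
wrist_force: [-0.1, 0.8, -0.9]
gripper_width: 0.32
gripper_force: 0.0
```

```bash
cat > fit.py <<'E'
from h import *
from scipy.optimize import least_squares
w=load('w5'); Rm=R.from_rotvec(np.ravel(w['rvec'])).as_matrix()
def pr(p):
    q=Rm@p+np.ravel(w['tvec']); h=np.hypot(q[0],q[1]); t=np.arctan2(h,q[2])
    uv=np.array([w['fx']*t*q[0]/h+w['cx'],w['fy']*t*q[1]/h+w['cy']]); return (uv-[160,60]+.5)*2.5-.5
def f(v):
    xm,zm,al=v; a=np.array([np.cos(al),0,np.sin(al)]); n=np.array([-np.sin(al),0,np.cos(al)]); m=np.array([xm,-34.3,zm])
    P=lambda s,rr:pr(m+a*s+n*rr)[1]
    W=lambda s,rr:pr(m+a*s+[0,-rr,0])[0]-pr(m+a*s+[0,rr,0])[0]
    return [P(38,17)-228,P(58,17)-143,P(58,-17)-108,W(56,17)-152,(W(0,14.5)-113)]
s=least_squares(f,[525,50,.3]); print(s.x.round(2),s.fun.round(1))
st=r.get_state(); print(st['eef_pos'],R.from_quat(st['tool_rot']).as_matrix().round(3),st['gripper_width'],st['joint_pos'].__getitem__(5))
E
python3 fit.py
```

```text
[5.1928e+02 3.8100e+01 3.0000e-01] [ 2.1 -1.3 -0.8 -2.7  1.8]
[526.16993243 -34.46626648 148.93642074] [[ 0.012  1.    -0.   ]
 [ 1.    -0.012 -0.   ]
 [-0.    -0.    -1.   ]] 0.3202999516214944 -0.1604323410127252
```

The fit gives the tube's middle about 7 mm foot-side of the clip's middle, with a slope of about 0.3 rad. That is inside the tolerance, and the cap stays clear of the fingertips. Descending in stages.

>>> play_rows(
  series=[
    {"slide": [0, 0, 0.06], "dr": [0, 0, 0], "fingers": 0.45},
    {"slide": [0, 0, 0.04], "dr": [0, 0, 0], "fingers": 0.45},
    {"slide": [0, 0, 0.016], "dr": [0, 0, 0], "fingers": 0.45},
    {"slide": [0, 0, 0.012], "dr": [0, 0, 0], "fingers": 0.45},
    {"slide": [0, 0, 0.01], "dr": [0, 0, 0], "fingers": 0.45},
  ],
)

```text
time: 10.05
eef_pos: [526.8, -34.6, 80.4]
tool_rot: [0.712, 0.702, 0.0, 0.001]
wrist_force: [-0.4, 0.4, 0.6]
gripper_width: 0.272
gripper_force: 0.0
```

>>> play_rows(
  series=[
    {"slide": [0, 0, 0.008], "dr": [0, 0, 0], "fingers": 0.45},
    {"slide": [0, 0, 0.006], "dr": [0, 0, 0], "fingers": 0.45},
    {"slide": [0, 0, 0], "dr": [0, 0, 0], "fingers": 0.45},
  ],
)

```text
time: 10.35
eef_pos: [526.8, -34.6, 73.6]
tool_rot: [0.711, 0.703, 0.0, 0.001]
wrist_force: [0.9, -0.6, 1.3]
gripper_width: 0.273
gripper_force: 0.3
```

>>> play_rows(
  series=[
    {"slide": [0, 0, 0.004], "dr": [0, 0, 0], "fingers": 0.45},
    {"slide": [0, 0, 0.004], "dr": [0, 0, 0], "fingers": 0.45},
    {"slide": [0, 0, 0.004], "dr": [0, 0, 0], "fingers": 0.45},
  ],
)

```text
time: 10.65
eef_pos: [527.7, -34.8, 70.0]
tool_rot: [0.711, 0.703, 0.001, 0.002]
wrist_force: [-2.7, 1.0, 11.7]
gripper_width: 0.278
gripper_force: 6.0
```

>>> play_rows(
  series=[
    {"slide": [0, 0, 0.004], "dr": [0, 0, 0], "fingers": 0.45},
    {"slide": [0, 0, 0.004], "dr": [0, 0, 0], "fingers": 0.45},
    {"slide": [0, 0, 0.004], "dr": [0, 0, 0], "fingers": 0.45},
  ],
)

```text
time: 10.95
eef_pos: [528.4, -34.8, 64.5]
tool_rot: [0.711, 0.703, 0.002, 0.003]
wrist_force: [-0.7, 1.0, 9.0]
gripper_width: 0.278
gripper_force: 4.2
```

>>> play_rows(
  series=[
    {"slide": [0, 0, 0.004], "dr": [0, 0, 0], "fingers": 0.45},
    {"slide": [0, 0, 0.004], "dr": [0, 0, 0], "fingers": 0.45},
    {"slide": [0, 0, 0], "dr": [0, 0, 0], "fingers": 0.45},
  ],
)

```text
time: 11.25
eef_pos: [526.6, -34.5, 57.1]
tool_rot: [0.711, 0.703, 0.0, 0.0]
wrist_force: [0.5, -0.7, 1.4]
gripper_width: 0.272
gripper_force: 1.1
```

>>> play_rows(
  series=[
    {"slide": [0, 0, 0.003], "dr": [0, 0, 0], "fingers": 0.45},
    {"slide": [0, 0, 0], "dr": [0, 0, 0], "fingers": 0.45},
    {"slide": [0, 0, 0], "dr": [0, 0, 0], "fingers": 0.45},
  ],
)

```text
time: 11.55
eef_pos: [526.8, -34.7, 57.0]
tool_rot: [0.711, 0.703, 0.0, 0.001]
wrist_force: [-0.7, 1.5, 6.7]
gripper_width: 0.275
gripper_force: 3.9
```

It snapped: the tips are at 38 mm, resting on a firm tube. I'll press once more, lift off and look.

>>> play_rows(
  series=[
    {"slide": [0, 0, 0.003], "dr": [0, 0, 0], "fingers": 0.45},
    {"slide": [0, 0, 0], "dr": [0, 0, 0], "fingers": 0.45},
    {"slide": [0, 0, -0.02], "dr": [0, 0, 0], "fingers": 0.45},
    {"slide": [0, 0, -0.08], "dr": [0, 0, 0], "fingers": 0.45},
    {"slide": [-0.09, 0, -0.08], "dr": [0, 0, 0], "fingers": 0.45},
  ],
)

```text
time: 12.05
eef_pos: [525.0, -68.9, 137.2]
tool_rot: [0.71, 0.705, -0.0, -0.002]
wrist_force: [1.3, -0.9, 0.6]
gripper_width: 0.279
gripper_force: 0.0
```

>>> play_rows(
  series=[
    {"slide": [-0.09, 0, 0], "dr": [0, 0, 0], "fingers": 0.45},
    {"slide": [-0.09, 0, 0], "dr": [0, 0, 0], "fingers": 0.45},
    {"slide": [0, 0, 0], "dr": [0, 0, 0], "fingers": 0.45},
    {"slide": [0, 0, 0], "dr": [0, 0, 0], "fingers": 0.45},
  ],
)

```text
time: 12.45
eef_pos: [524.0, -162.2, 136.3]
tool_rot: [0.712, 0.702, -0.0, -0.001]
wrist_force: [0.5, -0.2, -0.1]
gripper_width: 0.274
gripper_force: 0.0
```

```bash
python3 - <<'E'
from h import *
w=snap('wrist','w6'); s=r.get_state(); print(s['eef_pos'],s['time'],s['wrist_force'])
o,_=ray(w,0,0,True); print(o)
c=snap('top','top6')
A=cv2.resize(cv2.imread('pics/w6.png')[:,:],(640,480)); B=cv2.resize(cv2.imread('pics/top6.png')[150:240,280:420],(800,514))
cv2.imwrite('pics/final.png',A)
E
```

```text
[ 524.14901808 -161.25931164  136.30758951] 12.5 [-1.26174251  0.30753553  0.43994922]
[524.47728379 -83.29805304 296.34322226]
```

View pics/final.png

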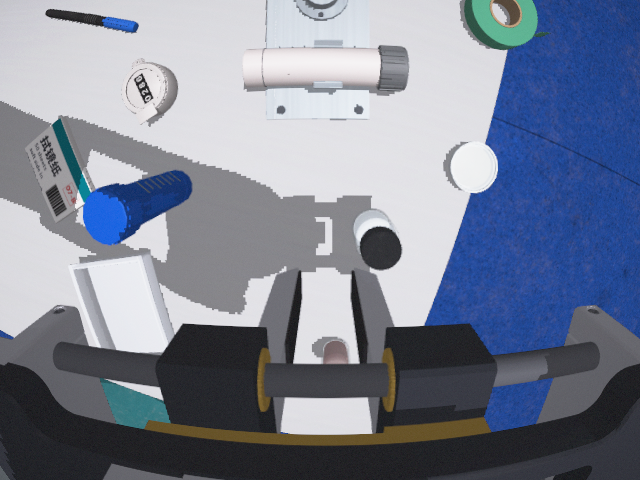

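The tube lies level in the clip, with its foot end at (244,69), cap end at (408,68) and the clip's finger at (328,84). A number check, then hand in.

```bash
python3 - <<'E'
from h import *
w=load('w6'); f=at(w,244,69,23.5,True); k=at(w,409,68,23.5,True); print(f,k,(f+k)/2,np.linalg.norm(k-f),'clip',at(w,315,86,36,True),at(w,343,86,36,True))
E
```

```text
[464.5 -33.7  23.5] [585.4 -34.6  23.5] [524.95 -34.15  23.5 ] 120.9033498295229 clip [516.8 -50.7  36. ] [536.1 -50.9  36. ]
```

```bash
python3 -c "
from bench import r
print(r.finish_job())"
```

```text
the job is handed in; nothing more can be done
None
```

The job is handed in: the tube stood by itself in the notch, was tipped over and snapped into the right clip, where my last picture puts its middle within about 2 mm of the clip's middle (no verdict was shown).

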